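# Set the ripened cheeses into their matching trays

## Task

Put each of the four cheeses into the pale-blue tray made to its outline, upright (the same way up as now) and lying flat on the tray floor inside the rim, the pear-shaped one with its neck in the narrow end. Set them down, do not drop them, and leave the tub and the brush where they are.

Things in the scene. Friction and masses are not known exactly. Their poses are not given: they have to be found in the camera images.
- large_round_c (a point): Pale ivory-yellow rind, rigid, 170 g (varies by a third). This point is its centre half-way up, 25 mm above its flat underside; z up. Large round cheese: upright cylinder, 64 mm diameter, 50 mm high.
- small_round_c (a point): Pale ivory-yellow rind, rigid, 75 g (varies by a third). This point is its centre half-way up, 25 mm above its flat underside; z up. Small round cheese: upright cylinder, 42 mm diameter, 50 mm high.
- brick_c (a point): Pale ivory-yellow rind, rigid, 200 g (varies by a third). This point is its centre half-way up, 25 mm above its flat underside; z up. Brick cheese: 92 mm long (along its x), 44 mm wide (along its y), 50 mm high.
- pear_c (a point): Pear-shaped cheese lying on a flat underside, pale ivory-yellow rind, rigid, 200 g (varies by a third). This point is the centre of its round bulb (upright sides, 62 mm diameter, 50 mm high), half-way up, 25 mm above the underside; z up. Its x axis points to the neck, a round end of 36 mm diameter and 40 mm high centred 52 mm from the bulb's centre; the body tapers between them. Whole length 101 mm.
- large_round_tray_c (a point): Fixed tray on the bench: flat pale-blue floor 4 mm thick with a steel round-wire rim of 8 mm diameter along its edge, whose crest is 8 mm above the floor (12 mm above the bench). Round, 82 mm across inside the rim, 98 mm outside. This point is the middle of its floor's upper face, 4 mm above the bench.
- small_round_tray_c (a point): Fixed tray on the bench: flat pale-blue floor 4 mm thick with a steel round-wire rim of 8 mm diameter along its edge, whose crest is 8 mm above the floor (12 mm above the bench). Round, 60 mm across inside the rim, 76 mm outside. This point is the middle of its floor's upper face, 4 mm above the bench.
- brick_tray_c (a point): Fixed tray on the bench: flat pale-blue floor 4 mm thick with a steel round-wire rim of 8 mm diameter along its edge, whose crest is 8 mm above the floor (12 mm above the bench). Oblong, 110 mm (along its x) by 62 mm (along its y) inside the rim, 126 by 78 mm outside. This point is the middle of its floor's upper face, 4 mm above the bench.
- pear_tray_c (a point): Fixed tray on the bench: flat pale-blue floor 4 mm thick with a steel round-wire rim of 8 mm diameter along its edge, whose crest is 8 mm above the floor (12 mm above the bench). Pear-shaped, 9 mm larger all round inside the rim than the pear-shaped cheese. This point lies on the floor's upper face, 4 mm above the bench, at the centre of the wide round end; its x axis points to the narrow end, whose centre is 52 mm away. Inside length 119 mm, widths 80 and 54 mm.
- tub_c (a point): Bystander: white lidded tub with a blue lid, 90 mm diameter, 120 mm high, standing loose to the robot's left of the work; the point is its centre half-way up. Leave it alone.
- brush: Bystander: hand brush about 200 mm long, lying loose on the bench to the right of the work as the robot sees it; origin at its underside, near the middle. Leave it alone.
There are look-alikes about, which are no part of the job. Leave any black or red look-alike of the part that bears small_round_c alone. What is shaped like the part that bears pear_tray_c but yellow is not meant.

How it is judged:
By the outcome, as a careful person would: the job done as asked, in the order asked, and still so for the second after the job is handed in, with the robot touching nothing.
It also fails if it takes over 112 s, if anything falls off the work surface, if the arm or the gripper's body presses on something with over 40 N, if the wrist force passes 120 N, or if a joint passes its speed limit or range.

## Robot

A 6-joint arm with a two-finger parallel gripper is mounted at the origin on the work surface. World frame = base frame: x ahead of the robot, y to its left, z up, the work surface at z = 0. Lengths are in m, angles in rad, forces in N, time in s.
With the tool pointing down it reaches from about 0.3 to 0.875 m from the base axis. Payload 6.4 kg.
Tool frame: the origin (TCP) lies on the centre line of the jaws, within the pads' length; the fingertips stand 11 mm ahead of it and the grasp point (between the pads) lies 8 mm behind it; x points along the fingers, y is the direction in which the jaws open and shut, and the axes are right-handed (so a half turn about x gives the same grasp; the last joint's range is limited). The gripper opens to 85 mm and grips with 20 to 120 N. Pads are 22 mm wide; open, the fingers measure 114 mm over their backs; the gripper's body (76 mm by 85 mm) begins 54 mm behind the grasp point. The pads swing forward as they close: fully open they stand 13 mm farther back than shut.
Start: joints at [0.903, 0.181, 1.607, -0, 1.354, -0.206], TCP at [0.256, 0.515, 0.242] pointing down, gripper open.
Joint ranges: [-2.99, 2.99], [-0.89, 2.07], [0.3, 2.58], [-1.14, 4.28], [0, 2.63], [-3.12, 3.12]. Speed limits (rad/s): [2.57, 2.57, 3.01, 3.14, 3.14, 3.14].

## Interface

Orientations are given as a unit quaternion [w, x, y, z].
In Python, from bench import ctrl, camera, hand_in gives the robot as it stands. The module is installed in compiled form; this text tells all that it offers.
- The arm moves only by the tool drive_tool, never from a script. Its argument "increments" is a list of rows, each a list of 7 numbers: the shift along the tool's x, y, z in m, then the turn, a rotation vector about the tool's x, y, z in degrees, then the gripper's target within -1 to 1 (fully open at 1, half-way at 0, shut at -1). In form: [[dx, dy, dz, rx, ry, rz, claw], ...]. A call has 1 to 10 rows; each row shifts and turns the commanded pose from where the row before left it, along the tool's axes as they then stand; what a row does not reach is not made up. A row lasts 1/8 s, in which the tool goes at most 62.5 mm and 10.7 degrees, less where a joint would pass 70% of its speed; a pose out of reach is approached as far as the arm can. A call is refused whole if a number of a shift passes 0.0625 or a number of a turn 10.7, either way. A call with a gripper value outside its range is refused whole. The fingers move at their own pace and stop on an object; the grip force is fixed at half the most. Time passes only in rows, so rows that do not move let the fingers close. It gives the time, the measured TCP pose, the force and the opening at its end, in the units of the state.
- ctrl.get_obs(): the state, without advancing time (a new reading comes with each control period).
- camera(name): name is "scene" or "top" or "wrist"; returns a dict with "img" (384x512x3 uint8, red, green, blue), "depth" (384x512 float32, m along the optical axis (not along the pixel's ray), 0 where there is no reading), "fx", "fy", "cx", "cy" (pixels), "world_from_camera" (4x4, takes a point from camera to world coordinates); the wrist camera has in their place "hand_eye" (4x4, takes a point from camera to tool coordinates, whose origin is the TCP and whose axes are the tool frame's). Camera axes: x right, y down, z forward; pixel columns grow to the right and rows downward; lengths in m; the calibration is good to about 2 mm. A picture is of the moment at which its call begins: read the wrist's pose just before it.
- hand_in(): hands the job in, once; it reports no verdict.
The state is a dict: "time_s": time; "q": joint angles; "dq": joint speeds; "joint_efforts": joint torques, N m; "eef_pos": TCP position; "eef_rot": TCP orientation; "wrist_force": force on the tool from outside, world axes, zero at the start; "torque": the same for the moment, N m; "opening": opening from 0.0 (shut) to 1.0 (fully open).
Only numpy, scipy, OpenCV 4.12 (cv2) and the standard library are available. Lean on these libraries where they do the work, as an engineer would, in place of code of your own. Each camera call takes 0.05 s, during which the arm holds its last target.

## Working session

There is one attempt and no reset: what is moved stays moved. The work goes in short steps, Python scripts to look and compute and a tool call to move; the robot and the scene stay as the last step left them, time stands still between calls to the robot, and variables do not carry over. Pictures are saved under pics/ and viewed, and the job is handed in when it is done.

Besides the shell and the picture viewer there is one more tool, called after "Request:" in YAML: its name, and indented under it one key for each argument. drive_tool: Moves the arm, as the interface text tells. Its arguments: {"type":"object","properties":{"increments":{"type":"array","items":{"type":"array","items":{"type":"number"}}}},"required":["increments"]}

```bash
mkdir -p pics; cat > h.py <<'E'
import numpy as np,cv2,json
from bench import ctrl,camera
def grab(n,tag):
    o=ctrl.get_obs(); c=camera(n); cv2.imwrite(f'pics/{tag}.png',c['img'][:,:,::-1]); np.savez(f'{tag}.npz',**c,p=o['eef_pos'],r=o['eef_rot']); return c
E
python3 - <<'E'
from h import *
for n in ('top','scene','wrist'):
    c=grab(n,n+'0'); print(n,c['fx'],c['fy'],c['cx'],c['cy'],np.round(c.get('world_from_camera',c.get('hand_eye')),3).tolist())
print(ctrl.get_obs())
E
```

```text
top 385.78114160490816 385.78114160490816 256.8701576908523 192.88090295985924 [[-0.003, -0.996, 0.086, 0.441], [-1.0, 0.004, 0.012, -0.012], [-0.012, -0.086, -0.996, 1.143], [0.0, 0.0, 0.0, 1.0]]
scene 361.61505443865013 361.61505443865013 257.6648374403297 187.115976814718 [[0.851, 0.427, -0.306, 0.877], [0.525, -0.696, 0.489, -0.49], [-0.005, -0.577, -0.817, 0.919], [0.0, 0.0, 0.0, 1.0]]
wrist 334.60738060904265 334.60738060904265 260.59618320497736 186.30802617458647 [[-0.001, -0.32, 0.947, -0.13], [1.0, -0.002, 0.0, 0.0], [0.002, 0.947, 0.32, -0.082], [0.0, 0.0, 0.0, 1.0]]
{'time_s': 0.15, 'q': array([ 9.02694364e-01,  1.81377477e-01,  1.60771442e+00, -1.04243976e-05,
        1.35383218e+00, -2.06262147e-01]), 'dq': array([-0.00029735, -0.00295597, -0.00312436,  0.00058609, -0.0006355 ,
       -0.00162912]), 'joint_efforts': array([ 8.15730582e-04, -4.45266795e+01, -3.51689851e+01, -1.43910511e-04,
        5.85891365e-03, -1.21323086e-05]), 'eef_pos': array([0.2559398 , 0.51446456, 0.24161801]), 'eef_rot': array([ 0.68814152,  0.16140894,  0.6885336 , -0.1622649 ]), 'wrist_force': array([ 0.02150967, -0.72003512,  0.26159521]), 'torque': array([ 0.01318548, -0.00401608,  0.01983987]), 'opening': 1.0049315166873063}
```

View pics/top0.png

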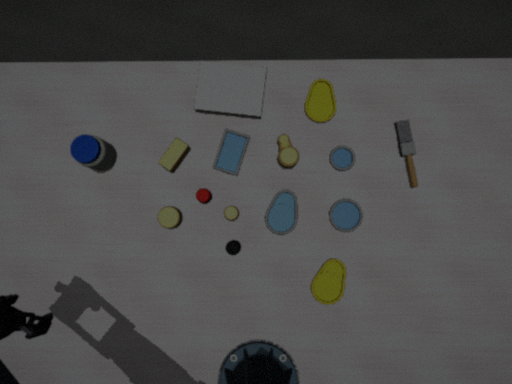

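View pics/scene0.png

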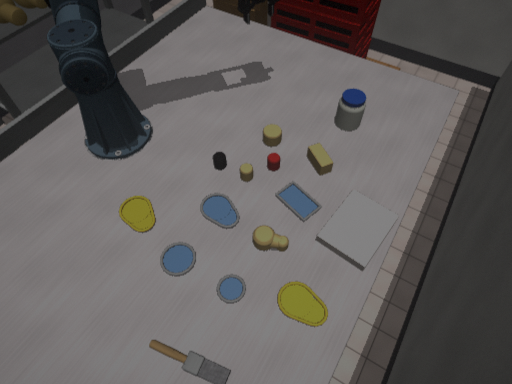

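The top view shows everything: brick (174,155), large round (169,217), small round (231,213) and pear (288,152). The blue trays are brick (231,152), small (342,158), pear (282,212) and large (345,215). The red, black and yellow items are the decoys.

```bash
cat > m.py <<'E'
from h import *
def pts(c):
    d=c['depth'];v,u=np.mgrid[:384,:512]
    P=np.stack([(u-c['cx'])/c['fx']*d,(v-c['cy'])/c['fy']*d,d],-1)
    T=c['world_from_camera'];return P@T[:3,:3].T+T[:3,3]
def ray(c,uv,z):
    uv=np.atleast_2d(uv);T=c['world_from_camera']
    r=np.c_[(uv[:,0]-c['cx'])/c['fx'],(uv[:,1]-c['cy'])/c['fy'],np.ones(len(uv))]@T[:3,:3].T
    return T[:3,3]+r*((z-T[2,3])/r[:,2])[:,None]
def report(c):
    P=pts(c);hsv=cv2.cvtColor(c['img'],cv2.COLOR_RGB2HSV);H,S,V=hsv[...,0],hsv[...,1],hsv[...,2]
    ok=(c['depth']>0)&(P[...,0]>.2)&(P[...,0]<.85)&(abs(P[...,1])<.5)
    yel=ok&(H>18)&(H<38)&(S>40)&(S<190)&(V>60)&(P[...,2]>.03)
    blu=ok&(H>90)&(H<125)&(S>60)&(P[...,2]<.03)
    for nm,m,z in(('cheese',yel,.05),('tray',blu,.004)):
        n,l,st,ce=cv2.connectedComponentsWithStats(m.astype(np.uint8))
        for i in range(1,n):
            if st[i,4]<60: continue
            vu=np.argwhere(l==i);zz=P[l==i][:,2]
            W=ray(c,vu[:,::-1],z)[:,:2];r=cv2.minAreaRect((W*1000).astype(np.float32))
            mu=W.mean(0);w,E=np.linalg.eigh(np.cov((W-mu).T));e=E[:,1];sk=(((W-mu)@e)**3).mean()
            print(nm,np.round(ce[i],1),st[i,4],'c',np.round(mu*1000,1),'rect',np.round(r[0],1),np.round(r[1],1),'ang',round(np.degrees(np.arctan2(e[1],e[0])),1),'skew',sk>0,'z',np.round(np.percentile(zz,[5,50,95]),4))
E
python3 - <<'E'
from m import *
for n in('top','scene'):
    c=dict(np.load(n+'0.npz'));print(n);report(c)
E
```

```text
top
cheese [286.9 151.2] 457 c [655.3 -85.8] rect [658.9 -81.5] [91.9 56.7] ang -163.4 skew False z [0.0371 0.0481 0.0532]
cheese [172.6 153.5] 469 c [650.6 242.9] rect [650.7 242.9] [43.2 91.6] ang 145.0 skew True z [0.0468 0.0502 0.0536]
cheese [167.9 216.6] 368 c [469.3 253.2] rect [469.5 253.1] [59.7 56.9] ang 163.0 skew False z [0.0461 0.0502 0.0534]
cheese [230.5 212.4] 157 c [480.6  75.5] rect [480.3  75.7] [36.9 36.8] ang 128.9 skew False z [0.0463 0.0501 0.0538]
tray [230.9 151.8] 768 c [663.5  78.6] rect [663.5  78.2] [ 62.7 111.2] ang 162.1 skew False z [0.0012 0.0048 0.0093]
tray [341.9 157.6] 316 c [ 644.1 -252.2] rect [ 644.5 -252.5] [59.4 57.3] ang -136.3 skew True z [0.0008 0.0047 0.0091]
tray [282.1 212.7] 833 c [480.8 -72.9] rect [484.5 -69.7] [ 76.6 115.1] ang 165.2 skew False z [0.0013 0.0048 0.0089]
tray [345.5 215. ] 619 c [ 473.5 -259.2] rect [ 473.7 -259.1] [80.7 80.4] ang 118.2 skew False z [0.0012 0.0049 0.0095]
scene
cheese [272.1 132.6] 254 c [476.2 242.3] rect [476.9 241. ] [59.7 72.1] ang 119.2 skew False z [0.0348 0.0485 0.052 ]
cheese [320.8 156.1] 342 c [657. 235.] rect [654.6 233.5] [ 50.8 101.5] ang 142.1 skew True z [0.0378 0.0494 0.052 ]
cheese [246.1 169.9] 139 c [487.4  66.6] rect [488.2  64.7] [36.8 50.1] ang 125.9 skew False z [0.0334 0.0483 0.0516]
cheese [268.4 237.5] 530 c [662.4 -95.2] rect [665.2 -89.4] [93.4 62.9] ang -168.0 skew False z [0.0339 0.0459 0.0517]
tray [298.1 200.3] 617 c [663.3  80.2] rect [662.2  80.8] [ 61.5 109.5] ang 161.4 skew True z [0.0011 0.0039 0.0068]
tray [219.4 209.9] 682 c [480.4 -71.6] rect [482.7 -68.3] [ 77.7 114.2] ang 165.9 skew False z [0.0007 0.0036 0.0065]
tray [177.6 258.3] 639 c [ 472.8 -257.9] rect [ 472.3 -257.5] [79.4 77. ] ang 86.7 skew True z [0.0007 0.0034 0.0065]
tray [230.8 288.2] 398 c [ 642.9 -251. ] rect [ 643.4 -251.2] [57.5 55.5] ang -162.3 skew True z [0.001  0.0038 0.0065]
```

View pics/wrist0.png

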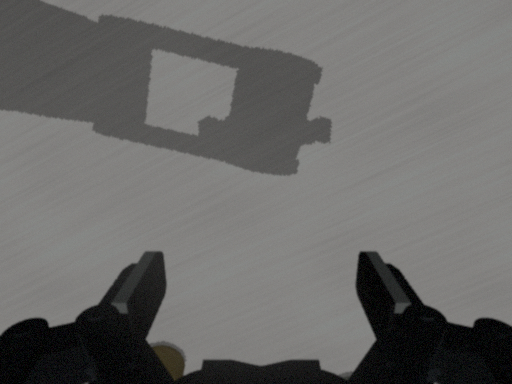

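```bash
cat > plan.py <<'E'
import sys
from h import *
from scipy.spatial.transform import Rotation as R
# usage: plan.py x y z jawyaw_deg(mod 180)
def go(x,y,z,yaw=None):
    o=ctrl.get_obs();p=np.array(o['eef_pos']);w=o['eef_rot'];r=R.from_quat([w[1],w[2],w[3],w[0]])
    M=r.as_matrix();cy=np.degrees(np.arctan2(M[1,1],M[0,1]))
    t=cy if yaw is None else yaw
    d=(t-cy+90)%180-90;t=np.radians(cy+d)
    yv=np.array([np.cos(t),np.sin(t),0]);xv=np.array([0,0,-1.]);T=np.stack([xv,yv,np.cross(xv,yv)],1)
    rv=np.degrees((r.inv()*R.from_matrix(T)).as_rotvec())
    D=np.array([x,y,z])-p
    print('t',round(o['time_s'],2),'pos',np.round(p,4),'yaw',round(cy,1),'open',round(o['opening'],3),'F',np.round(o['wrist_force'],1),'q',np.round(o['q'],2))
    print('shift now-frame',np.round(M.T@D,4),'target-frame',np.round(T.T@D,4),'rotvec',np.round(rv,2))
if __name__=='__main__':
    a=[float(v) for v in sys.argv[1:]];go(*a)
E
python3 plan.py .469 .253 .16
python3 - <<'E'
from m import *
def cen(r1,r2):
    im=np.zeros((2000,2000),np.uint8);p=[]
    for x,r in((0,r1),(52,r2)):
        a=np.linspace(0,6.283,200);p+=[(500+10*(x+r*np.cos(b)),1000+10*r*np.sin(b)) for b in a]
    h=cv2.convexHull(np.array(p,np.float32));m=cv2.moments(h);return m['m10']/m['m00']/10-50
print(cen(40,27),cen(31,18))
for n in('top','scene'):
    c=dict(np.load(n+'0.npz'));P=pts(c);hsv=cv2.cvtColor(c['img'],cv2.COLOR_RGB2HSV)
    m=(hsv[...,0]>18)&(hsv[...,0]<38)&(hsv[...,1]>40)&(P[...,2]>.046)&(abs(P[...,0]-.66)<.08)&(abs(P[...,1]+.085)<.08)
    W=ray(c,np.argwhere(m)[:,::-1],.05)[:,:2]*1000
    print(n,'bulb',cv2.minEnclosingCircle(W.astype(np.float32)),W.mean(0))
    m=(hsv[...,0]>18)&(hsv[...,0]<38)&(hsv[...,1]>40)&(P[...,2]>.033)&(P[...,2]<.044)&(abs(P[...,0]-.69)<.04)&(abs(P[...,1]+.085)<.08)
    W=ray(c,np.argwhere(m)[:,::-1],.04)[:,:2]*1000
    print('neck',cv2.minEnclosingCircle(W.astype(np.float32)),W.mean(0))
c=dict(np.load('top0.npz'));im=c['img'][60:290,60:380,::-1];cv2.imwrite('pics/zoom0.png',cv2.resize(np.clip(im*1.5,0,255).astype(np.uint8),None,fx=2.5,fy=2.5))
E
```

```text
t 0.15 pos [0.2559 0.5145 0.2416] yaw 63.5 open 1.005 F [ 0.  -0.7  0.3] q [ 0.9   0.18  1.61 -0.    1.35 -0.21]
shift now-frame [ 0.0817 -0.139   0.3073] target-frame [ 0.0816 -0.1391  0.3072] rotvec [-0.   -0.02  0.07]
16.23123671977352 15.70019734202296
top bulb ((645.7657470703125, -89.87312316894531), 30.740449905395508) [643.64886139 -88.84096556]
neck ((676.0283203125, -90.086181640625), 37.22588348388672) [686.59551042 -77.37600112]
scene bulb ((645.7137451171875, -93.49811553955078), 27.366313934326172) [645.67035851 -93.59863027]
neck ((677.3692626953125, -93.56452941894531), 37.61235809326172) [684.86179747 -87.92026963]
```

View pics/zoom0.png

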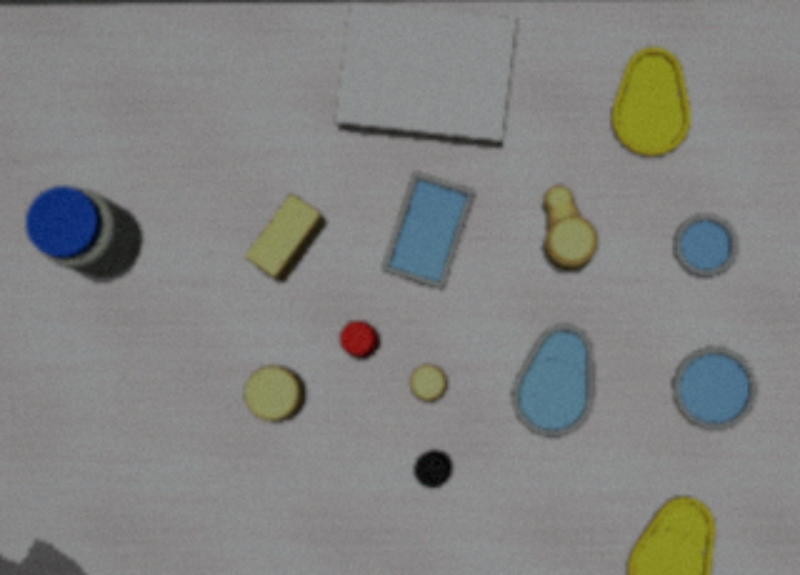

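Request:
drive_tool:
  increments:
    - [0.008, -0.0174, 0.0384, 0, 0, 0, 1]
    - [0.008, -0.0174, 0.0384, 0, 0, 0, 1]
    - [0.008, -0.0174, 0.0384, 0, 0, 0, 1]
    - [0.008, -0.0174, 0.0384, 0, 0, 0, 1]
    - [0.008, -0.0174, 0.0384, 0, 0, 0, 1]
    - [0.008, -0.0174, 0.0384, 0, 0, 0, 1]
    - [0.008, -0.0174, 0.0384, 0, 0, 0, 1]
    - [0.008, -0.0174, 0.0384, 0, 0, 0, 1]
    - [0, 0, 0, 0, 0, 0, 1]
    - [0, 0, 0, 0, 0, 0, 1]

```text
time_s: 1.4
eef_pos: [0.4688, 0.2534, 0.1781]
eef_rot: [0.688, 0.162, 0.689, -0.162]
wrist_force: [-0.1, 0.5, 0.3]
opening: 0.999
```

```bash
python3 plan.py .470 .252 .03; python3 -c "
from h import *
grab('wrist','w1')"
```

```text
t 1.4 pos [0.4688 0.2534 0.1781] yaw 63.5 open 0.999 F [-0.1  0.5  0.3] q [ 0.27  0.16  1.77  0.    1.21 -0.84]
shift now-frame [ 0.1481 -0.0007  0.0018] target-frame [ 0.1481 -0.0007  0.0017] rotvec [-0.   -0.05  0.02]
```

View pics/w1.png

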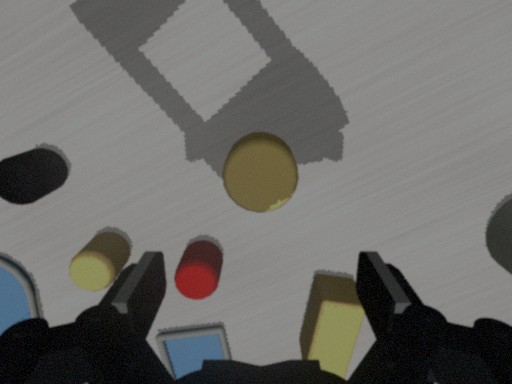

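Request:
drive_tool:
  increments:
    - [0.04, -0.0007, 0.0017, 0, 0, 0, 1]
    - [0.04, 0, 0, 0, 0, 0, 1]
    - [0.04, 0, 0, 0, 0, 0, 1]
    - [0.028, 0, 0, 0, 0, 0, 1]
    - [0, 0, 0, 0, 0, 0, 0.3]
    - [0, 0, 0, 0, 0, 0, -0.2]
    - [0, 0, 0, 0, 0, 0, -1]
    - [0, 0, 0, 0, 0, 0, -1]
    - [0, 0, 0, 0, 0, 0, -1]
    - [0, 0, 0, 0, 0, 0, -1]

```text
time_s: 2.7
eef_pos: [0.4707, 0.2519, 0.0306]
eef_rot: [0.689, 0.162, 0.688, -0.162]
wrist_force: [-0.1, 0.6, 0.6]
opening: 0.721
```

```bash
python3 plan.py .473 -.2585 .14
```

```text
t 2.7 pos [0.4707 0.2519 0.0306] yaw 63.5 open 0.721 F [-0.1  0.6  0.6] q [ 0.27  0.38  1.84 -0.    0.92 -0.84]
shift now-frame [-0.1094 -0.4558  0.2296] target-frame [-0.1094 -0.4559  0.2295] rotvec [-0.    0.03 -0.02]
```

Request:
drive_tool:
  increments:
    - [-0.02, 0, 0, 0, 0, 0, -1]
    - [-0.03, 0, 0, 0, 0, 0, -1]
    - [-0.03, 0, 0, 0, 0, 0, -1]
    - [-0.03, 0, 0, 0, 0, 0, -1]
    - [0, -0.028, 0.0143, 0, 0, 0, -1]
    - [0, -0.038, 0.0192, 0, 0, 0, -1]
    - [0, -0.038, 0.0192, 0, 0, 0, -1]
    - [0, -0.038, 0.0192, 0, 0, 0, -1]
    - [0, -0.038, 0.0192, 0, 0, 0, -1]
    - [0, -0.038, 0.0192, 0, 0, 0, -1]

```text
time_s: 3.95
eef_pos: [0.4718, 0.0062, 0.1404]
eef_rot: [0.688, 0.162, 0.688, -0.162]
wrist_force: [-0.3, 0.1, -2.0]
opening: 0.719
```

Request:
drive_tool:
  increments:
    - [0, -0.038, 0.0192, 0, 0, 0, -1]
    - [0, -0.038, 0.0192, 0, 0, 0, -1]
    - [0, -0.038, 0.0192, 0, 0, 0, -1]
    - [0, -0.038, 0.0192, 0, 0, 0, -1]
    - [0, -0.038, 0.0192, 0, 0, 0, -1]
    - [0, -0.035, 0.017, 0, 0, 0, -1]
    - [0, -0.012, 0.006, 0, 0, 0, -1]
    - [0, 0, 0, 0, 0, 0, -1]
    - [0, 0, 0, 0, 0, 0, -1]

```text
time_s: 5.08
eef_pos: [0.4728, -0.2562, 0.1399]
eef_rot: [0.688, 0.162, 0.689, -0.161]
wrist_force: [0.0, -0.1, -1.8]
opening: 0.718
```

```bash
python3 plan.py .473 -.2585 .035; python3 - <<'E'
from m import *
grab('wrist','w2');c=grab('top','t2')
E
```

```text
t 5.08 pos [ 0.4728 -0.2562  0.1399] yaw 63.6 open 0.718 F [ 0.  -0.1 -1.8] q [-0.72  0.22  1.79  0.    1.14 -1.83]
shift now-frame [ 0.1049 -0.0021  0.0013] target-frame [ 0.1049 -0.002   0.0012] rotvec [ 0.   -0.06 -0.04]
```

View pics/w2.png

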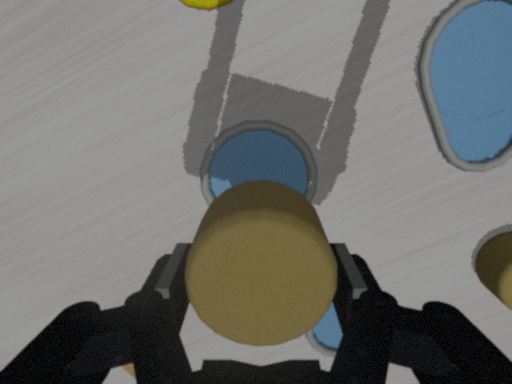

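Request:
drive_tool:
  increments:
    - [0.03, -0.002, 0.0012, 0, 0, 0, -1]
    - [0.03, 0, 0, 0, 0, 0, -1]
    - [0.025, 0, 0, 0, 0, 0, -1]
    - [0.013, 0, 0, 0, 0, 0, -1]
    - [0.004, 0, 0, 0, 0, 0, -1]
    - [0.002, 0, 0, 0, 0, 0, -1]
    - [0, 0, 0, 0, 0, 0, -1]
    - [0, 0, 0, 0, 0, 0, -1]

```text
time_s: 6.18
eef_pos: [0.4736, -0.2603, 0.037]
eef_rot: [0.689, 0.162, 0.688, -0.162]
wrist_force: [-1.4, 0.1, -2.6]
opening: 0.723
```

```bash
python3 plan.py .473 -.2585 .0346
```

```text
t 6.17 pos [ 0.4736 -0.2603  0.037 ] yaw 63.5 open 0.723 F [-1.4  0.1 -2.6] q [-0.72  0.38  1.82 -0.    0.93 -1.83]
shift now-frame [ 0.0024  0.0014 -0.0013] target-frame [ 0.0024  0.0014 -0.0013] rotvec [0.   0.07 0.02]
```

Request:
drive_tool:
  increments:
    - [0.0015, 0.001, -0.001, 0, 0, 0, -1]
    - [0.001, 0, 0, 0, 0, 0, -1]
    - [0, 0, 0, 0, 0, 0, -1]

```text
time_s: 6.55
eef_pos: [0.4729, -0.2586, 0.0346]
eef_rot: [0.688, 0.162, 0.688, -0.162]
wrist_force: [-2.5, 2.6, 5.0]
opening: 0.725
```

Request:
drive_tool:
  increments:
    - [0, 0, 0, 0, 0, 0, 0.55]
    - [0, 0, 0, 0, 0, 0, 0.7]
    - [0, 0, 0, 0, 0, 0, 1]
    - [0, 0, 0, 0, 0, 0, 1]
    - [-0.02, 0, 0, 0, 0, 0, 1]
    - [-0.04, 0, 0, 0, 0, 0, 1]
    - [-0.04, 0, 0, 0, 0, 0, 1]
    - [-0.03, 0, 0, 0, 0, 0, 1]

```text
time_s: 7.55
eef_pos: [0.473, -0.2589, 0.1657]
eef_rot: [0.689, 0.162, 0.688, -0.162]
wrist_force: [0.4, -0.2, -0.3]
opening: 1.0
```

```bash
python3 plan.py .4815 .0745 .165; python3 - <<'E'
from m import *
grab('wrist','w3')
report(grab('scene','s3'))
E
```

```text
t 7.55 pos [ 0.473  -0.2589  0.1657] yaw 63.5 open 1.0 F [ 0.4 -0.2 -0.3] q [-0.72  0.18  1.77  0.    1.19 -1.83]
shift now-frame [ 3.000e-04  3.022e-01 -1.410e-01] target-frame [ 0.0007  0.3022 -0.141 ] rotvec [0.   0.09 0.02]
cheese [320.4 156.1] 361 c [656.  234.1] rect [654.9 232.4] [ 51.2 102.7] ang 141.9 skew True z [0.0372 0.0491 0.0526]
cheese [246.  169.9] 141 c [487.3  66.4] rect [488.2  64.7] [36.8 50.1] ang 124.2 skew False z [0.0331 0.0482 0.0515]
cheese [268.4 237.6] 542 c [662.5 -95.5] rect [665.2 -89.4] [93.4 62.9] ang -167.6 skew False z [0.0331 0.0455 0.0515]
cheese [174.9 253.5] 480 c [ 478.5 -262.8] rect [ 477.9 -263.9] [60.  70.2] ang 147.9 skew False z [0.0372 0.0528 0.0556]
tray [298.  200.4] 622 c [663.3  80. ] rect [662.4  80.7] [ 61.5 109.9] ang 161.6 skew True z [0.0008 0.0038 0.0074]
tray [219.4 209.9] 681 c [480.4 -71.6] rect [482.7 -68.3] [ 77.7 114.2] ang 165.9 skew False z [0.0007 0.0035 0.0064]
tray [180.  263.7] 162 c [ 488.4 -266.7] rect [ 482.6 -263.6] [80.4 54.8] ang 59.6 skew False z [0.0008 0.0033 0.0084]
tray [230.8 288.2] 398 c [ 642.9 -251.1] rect [ 643.4 -251.2] [57.5 55.5] ang -160.6 skew True z [0.0011 0.0036 0.0065]
```

View pics/w3.png

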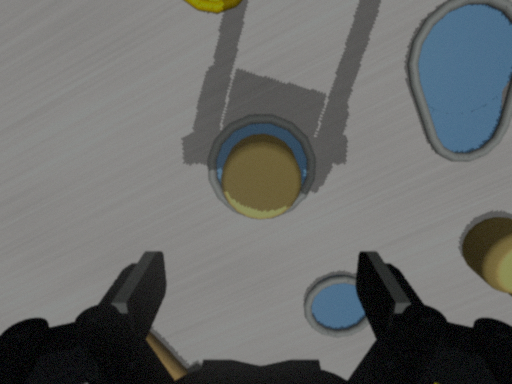

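Request:
drive_tool:
  increments:
    - [0, 0.028, -0.013, 0, 0, 0, 0.6]
    - [0, 0.036, -0.0168, 0, 0, 0, 0.6]
    - [0, 0.036, -0.0168, 0, 0, 0, 0.6]
    - [0, 0.036, -0.0168, 0, 0, 0, 0.6]
    - [0, 0.036, -0.0168, 0, 0, 0, 0.6]
    - [0, 0.036, -0.0168, 0, 0, 0, 0.6]
    - [0, 0.036, -0.0168, 0, 0, 0, 0.6]
    - [0, 0.036, -0.0168, 0, 0, 0, 0.6]
    - [0, 0.022, -0.0102, 0, 0, 0, 0.6]
    - [0, 0, 0, 0, 0, 0, 0.6]

```text
time_s: 8.9
eef_pos: [0.4804, 0.0759, 0.1627]
eef_rot: [0.688, 0.161, 0.689, -0.161]
wrist_force: [0.2, 0.1, 0.5]
opening: 0.801
```

```bash
python3 plan.py .4805 .075 .03; python3 - <<'E'
from m import *
grab('wrist','w4')
E
```

```text
t 8.9 pos [0.4804 0.0759 0.1627] yaw 63.7 open 0.801 F [0.2 0.1 0.5] q [-0.09  0.07  1.9   0.    1.17 -1.2 ]
shift now-frame [ 0.1327 -0.0007  0.0007] target-frame [ 0.1327 -0.0008  0.0005] rotvec [-0.   -0.09  0.03]
```

View pics/w4.png

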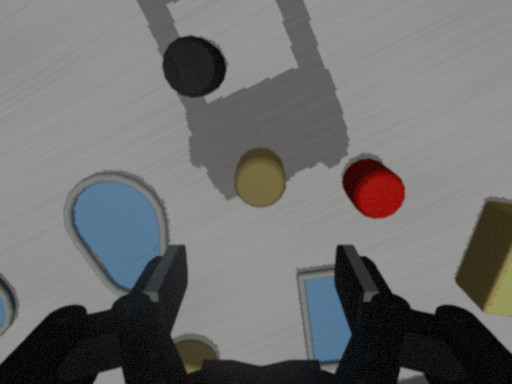

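Request:
drive_tool:
  increments:
    - [0.04, 0, 0, 0, 0, 0, 0.6]
    - [0.04, 0, 0, 0, 0, 0, 0.6]
    - [0.035, 0, 0, 0, 0, 0, 0.6]
    - [0.0177, 0, 0, 0, 0, 0, 0.6]
    - [0, 0, 0, 0, 0, 0, 0.3]
    - [0, 0, 0, 0, 0, 0, -0.2]
    - [0, 0, 0, 0, 0, 0, -1]
    - [0, 0, 0, 0, 0, 0, -1]
    - [0, 0, 0, 0, 0, 0, -1]
    - [0, 0, 0, 0, 0, 0, -1]

```text
time_s: 10.2
eef_pos: [0.4819, 0.0744, 0.0318]
eef_rot: [0.689, 0.162, 0.688, -0.162]
wrist_force: [-0.8, -0.9, 5.7]
opening: 0.466
```

```bash
python3 plan.py .6437 -.2518 .15
```

```text
t 10.2 pos [0.4819 0.0744 0.0318] yaw 63.6 open 0.466 F [-0.8 -0.9  5.7] q [-0.09  0.3   1.96 -0.    0.88 -1.2 ]
shift now-frame [-0.1178 -0.2199  0.2903] target-frame [-0.1182 -0.22    0.2902] rotvec [-0.    0.08 -0.01]
```

Request:
drive_tool:
  increments:
    - [-0.018, 0, 0, 0, 0, 0, -1]
    - [-0.035, 0, 0, 0, 0, 0, -1]
    - [-0.035, 0, 0, 0, 0, 0, -1]
    - [-0.03, 0, 0, 0, 0, 0, -1]
    - [0, -0.018, 0.0237, 0, 0, 0, -1]
    - [0, -0.025, 0.033, 0, 0, 0, -1]
    - [0, -0.025, 0.033, 0, 0, 0, -1]
    - [0, -0.025, 0.033, 0, 0, 0, -1]
    - [0, -0.025, 0.033, 0, 0, 0, -1]
    - [0, -0.025, 0.033, 0, 0, 0, -1]

```text
time_s: 11.45
eef_pos: [0.5866, -0.1385, 0.1486]
eef_rot: [0.688, 0.162, 0.689, -0.162]
wrist_force: [-0.5, -0.0, -1.6]
opening: 0.462
```

Request:
drive_tool:
  increments:
    - [0, -0.025, 0.033, 0, 0, 0, -1]
    - [0, -0.025, 0.033, 0, 0, 0, -1]
    - [0, -0.02, 0.0264, 0, 0, 0, -1]
    - [0, -0.007, 0.0092, 0, 0, 0, -1]
    - [0, 0, 0, 0, 0, 0, -1]
    - [0, 0, 0, 0, 0, 0, -1]

```text
time_s: 12.2
eef_pos: [0.6426, -0.2503, 0.1487]
eef_rot: [0.688, 0.162, 0.689, -0.161]
wrist_force: [-0.7, 0.4, -0.1]
opening: 0.467
```

```bash
python3 plan.py .6437 -.2518 .036; python3 - <<'E'
from m import *
grab('wrist','w5')
E
```

```text
t 12.2 pos [ 0.6426 -0.2503  0.1487] yaw 63.6 open 0.467 F [-0.7  0.4 -0.1] q [-0.54  0.52  1.37  0.    1.26 -1.65]
shift now-frame [ 0.1127 -0.0009  0.0018] target-frame [ 0.1127 -0.0008  0.0017] rotvec [ 0.   -0.08 -0.02]
```

View pics/w5.png

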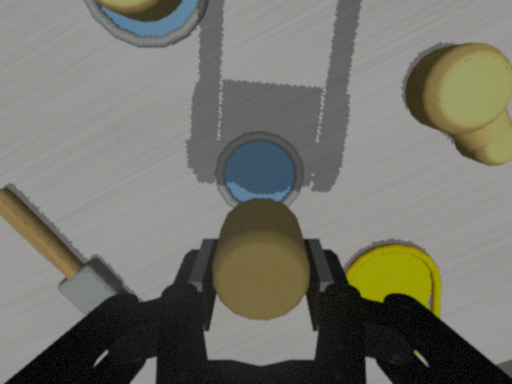

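Request:
drive_tool:
  increments:
    - [0.035, 0, 0.001, 0, 0, 0, -1]
    - [0.035, 0, 0, 0, 0, 0, -1]
    - [0.025, 0, 0, 0, 0, 0, -1]
    - [0.012, 0, 0, 0, 0, 0, -1]
    - [0.004, 0, 0, 0, 0, 0, -1]
    - [0, 0, 0, 0, 0, 0, -1]
    - [0.001, 0, 0, 0, 0, 0, -1]
    - [0, 0, 0, 0, 0, 0, -1]

```text
time_s: 13.25
eef_pos: [0.6444, -0.2525, 0.0379]
eef_rot: [0.689, 0.162, 0.688, -0.162]
wrist_force: [0.8, 0.6, 0.1]
opening: 0.463
```

```bash
python3 plan.py .6437 -.2518 .035
```

```text
t 13.25 pos [ 0.6444 -0.2525  0.0379] yaw 63.5 open 0.463 F [0.8 0.6 0.1] q [-0.54  0.65  1.4   0.    1.08 -1.65]
shift now-frame [ 0.0029  0.0003 -0.0009] target-frame [ 0.0029  0.0003 -0.0009] rotvec [0.   0.07 0.  ]
```

Request:
drive_tool:
  increments:
    - [0.0012, 0, -0.0005, 0, 0, 0, -1]
    - [0, 0, 0, 0, 0, 0, -1]

```text
time_s: 13.5
eef_pos: [0.6434, -0.252, 0.0359]
eef_rot: [0.688, 0.162, 0.688, -0.162]
wrist_force: [-0.7, 0.7, -0.4]
opening: 0.467
```

Request:
drive_tool:
  increments:
    - [0.001, 0, 0, 0, 0, 0, -1]
    - [0, 0, 0, 0, 0, 0, -1]

```text
time_s: 13.75
eef_pos: [0.6435, -0.252, 0.0359]
eef_rot: [0.688, 0.162, 0.688, -0.162]
wrist_force: [-3.3, 1.6, 5.6]
opening: 0.464
```

Contact, so I release.

Request:
drive_tool:
  increments:
    - [0, 0, 0, 0, 0, 0, 0.1]
    - [0, 0, 0, 0, 0, 0, 0.3]
    - [0, 0, 0, 0, 0, 0, 0.7]
    - [0, 0, 0, 0, 0, 0, 0.8]
    - [-0.02, 0, 0, 0, 0, 0, 0.8]
    - [-0.04, 0, 0, 0, 0, 0, 0.8]
    - [-0.04, 0, 0, 0, 0, 0, 0.8]
    - [-0.03, 0, 0, 0, 0, 0, 0.8]
    - [0, 0, 0, 0, 0, 0, 0.8]

```text
time_s: 14.88
eef_pos: [0.6457, -0.2532, 0.1704]
eef_rot: [0.691, 0.161, 0.686, -0.163]
wrist_force: [-0.7, -0.3, -0.4]
opening: 0.897
```

```bash
python3 plan.py .6505 .2425 .16 55; python3 - <<'E'
from m import *
grab('wrist','w6')
E
```

```text
t 14.88 pos [ 0.6457 -0.2532  0.1704] yaw 63.5 open 0.897 F [-0.7 -0.3 -0.4] q [-0.54  0.5   1.35  0.    1.29 -1.65]
shift now-frame [ 0.0083  0.446  -0.2166] target-frame [ 0.0104  0.4088 -0.2804] rotvec [8.55 0.48 0.  ]
```

View pics/w6.png

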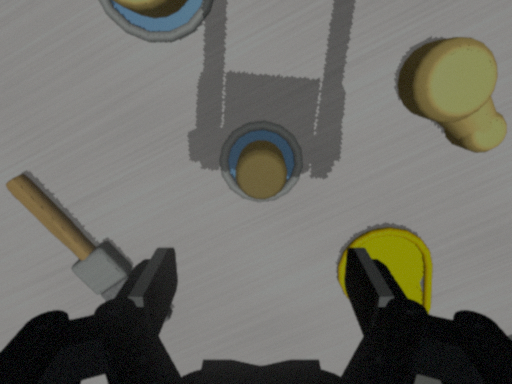

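Request:
drive_tool:
  increments:
    - [0, 0, 0, 8.5, 0.4, 0, 0.8]
    - [0.001, 0.032, -0.022, 0, 0, 0, 0.8]
    - [0.001, 0.04, -0.0274, 0, 0, 0, 0.8]
    - [0.001, 0.04, -0.0274, 0, 0, 0, 0.8]
    - [0.001, 0.04, -0.0274, 0, 0, 0, 0.8]
    - [0.001, 0.04, -0.0274, 0, 0, 0, 0.8]
    - [0.001, 0.04, -0.0274, 0, 0, 0, 0.8]
    - [0.001, 0.04, -0.0274, 0, 0, 0, 0.8]
    - [0.001, 0.04, -0.0274, 0, 0, 0, 0.8]
    - [0.001, 0.04, -0.0274, 0, 0, 0, 0.8]

```text
time_s: 16.18
eef_pos: [0.6463, 0.1762, 0.1557]
eef_rot: [0.671, 0.213, 0.678, -0.212]
wrist_force: [0.1, -0.2, 1.0]
opening: 0.898
```

Request:
drive_tool:
  increments:
    - [0, 0.037, -0.026, 0, 0, 0, 0.8]
    - [0, 0.018, -0.013, 0, 0, 0, 0.8]
    - [0, 0, 0, 0, 0, 0, 0.8]
    - [0, 0, 0, 0, 0, 0, 0.8]

```text
time_s: 16.68
eef_pos: [0.647, 0.2406, 0.1571]
eef_rot: [0.672, 0.213, 0.677, -0.213]
wrist_force: [-0.3, 0.0, -0.1]
opening: 0.9
```

```bash
python3 plan.py .6507 .2425 .03 55; python3 - <<'E'
from m import *
grab('wrist','w7')
E
```

```text
t 16.68 pos [0.647  0.2406 0.1571] yaw 55.0 open 0.9 F [-0.3  0.  -0.1] q [ 0.18  0.51  1.35  0.    1.28 -0.78]
shift now-frame [0.1271 0.0038 0.0029] target-frame [0.1271 0.0036 0.002 ] rotvec [-0.02 -0.41  0.1 ]
```

View pics/w7.png

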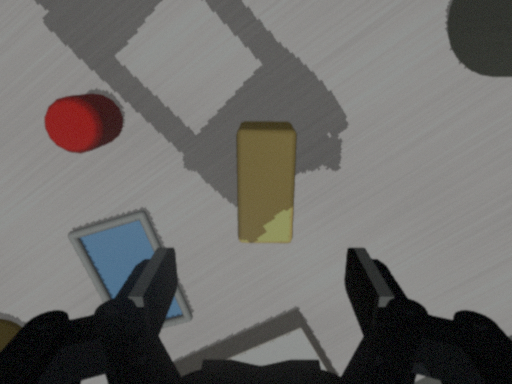

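Brick is upright in view and centred at column 266, aligned with the jaws (1° off). Correct by +3.6 mm and descend.

Request:
drive_tool:
  increments:
    - [0.035, 0.0036, 0.002, 0, -0.4, 0, 0.8]
    - [0.035, 0, 0, 0, 0, 0, 0.8]
    - [0.035, 0, 0, 0, 0, 0, 0.8]
    - [0.021, 0, 0, 0, 0, 0, 0.8]
    - [0, 0, 0, 0, 0, 0, 0.3]
    - [0, 0, 0, 0, 0, 0, -0.2]
    - [0, 0, 0, 0, 0, 0, -1]
    - [0, 0, 0, 0, 0, 0, -1]
    - [0, 0, 0, 0, 0, 0, -1]
    - [0, 0, 0, 0, 0, 0, -1]

```text
time_s: 17.98
eef_pos: [0.6516, 0.2442, 0.0333]
eef_rot: [0.675, 0.213, 0.674, -0.212]
wrist_force: [-0.0, -0.3, 5.3]
opening: 0.5
```

```bash
python3 plan.py .6633 .079 .15 72
```

```text
t 17.98 pos [0.6516 0.2442 0.0333] yaw 55.0 open 0.5 F [-0.  -0.3  5.3] q [ 0.19  0.67  1.39 -0.    1.08 -0.77]
shift now-frame [-0.1167 -0.1286  0.1044] target-frame [-0.1167 -0.1535  0.0621] rotvec [-16.95   0.12  -0.05]
```

Request:
drive_tool:
  increments:
    - [-0.018, 0, 0, 0, 0, 0, -1]
    - [-0.035, 0, 0, 0, 0, 0, -1]
    - [-0.035, 0, 0, 0, 0, 0, -1]
    - [-0.029, 0, 0, 0, 0, 0, -1]
    - [0, 0, 0, -8.5, 0, 0, -1]
    - [0, 0, 0, -8.5, 0, 0, -1]
    - [0, -0.03, 0.0121, 0, 0, 0, -1]
    - [0, -0.035, 0.0142, 0, 0, 0, -1]
    - [0, -0.035, 0.0142, 0, 0, 0, -1]
    - [0, -0.035, 0.0142, 0, 0, 0, -1]

```text
time_s: 19.23
eef_pos: [0.6606, 0.0979, 0.1491]
eef_rot: [0.698, 0.11, 0.699, -0.11]
wrist_force: [0.4, -0.5, -1.8]
opening: 0.508
```

Request:
drive_tool:
  increments:
    - [0, -0.018, 0.0073, 0, 0, 0, -1]
    - [0, 0, 0, 0, 0, 0, -1]
    - [0, 0, 0, 0, 0, 0, -1]

```text
time_s: 19.6
eef_pos: [0.6621, 0.0807, 0.1487]
eef_rot: [0.698, 0.11, 0.699, -0.11]
wrist_force: [0.6, 0.3, -2.0]
opening: 0.504
```

```bash
python3 plan.py .6633 .079 .039 72; python3 - <<'E'
from m import *
grab('wrist','w8')
E
```

```text
t 19.6 pos [0.6621 0.0807 0.1487] yaw 72.1 open 0.504 F [ 0.6  0.3 -2. ] q [-0.06  0.47  1.43  0.    1.24 -1.31]
shift now-frame [ 0.1097 -0.0012  0.0017] target-frame [ 0.1097 -0.0012  0.0017] rotvec [ 0.08 -0.03 -0.01]
```

View pics/w8.png

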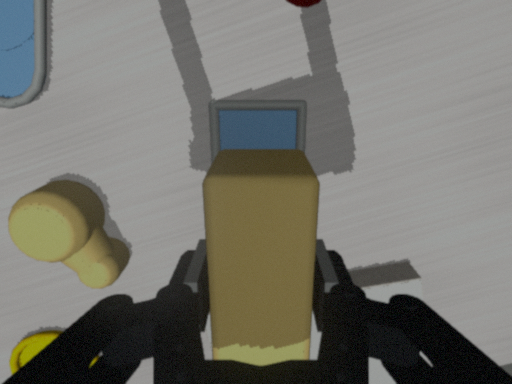

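Request:
drive_tool:
  increments:
    - [0.035, -0.0005, 0.001, 0, 0, 0, -1]
    - [0.035, 0, 0, 0, 0, 0, -1]
    - [0.025, 0, 0, 0, 0, 0, -1]
    - [0.012, 0, 0, 0, 0, 0, -1]
    - [0.003, 0, 0, 0, 0, 0, -1]
    - [0, 0, 0, 0, 0, 0, -1]
    - [0, 0, 0, 0, 0, 0, -1]

```text
time_s: 20.52
eef_pos: [0.6641, 0.0786, 0.0401]
eef_rot: [0.699, 0.11, 0.698, -0.11]
wrist_force: [0.3, 0.1, -2.5]
opening: 0.501
```

Request:
drive_tool:
  increments:
    - [0.0015, 0, 0, 0, 0, 0, -1]
    - [0, 0, 0, 0, 0, 0, -1]

```text
time_s: 20.78
eef_pos: [0.6632, 0.0785, 0.0374]
eef_rot: [0.698, 0.11, 0.698, -0.111]
wrist_force: [0.4, 0.7, -2.1]
opening: 0.503
```

```bash
python3 plan.py .6633 .079 .037 72
```

```text
t 20.77 pos [0.6632 0.0785 0.0374] yaw 72.0 open 0.503 F [ 0.4  0.7 -2.1] q [-0.06  0.61  1.47 -0.    1.06 -1.32]
shift now-frame [ 0.0004  0.0005 -0.    ] target-frame [ 0.0004  0.0005 -0.    ] rotvec [0.04 0.01 0.02]
```

Request:
drive_tool:
  increments:
    - [0.001, 0, 0, 0, 0, 0, -1]
    - [0, 0, 0, 0, 0, 0, -1]

```text
time_s: 21.02
eef_pos: [0.6632, 0.0785, 0.0373]
eef_rot: [0.698, 0.11, 0.698, -0.111]
wrist_force: [-3.9, -0.8, 5.5]
opening: 0.506
```

Request:
drive_tool:
  increments:
    - [0.001, 0, 0, 0, 0, 0, -1]
    - [0, 0, 0, 0, 0, 0, -1]

```text
time_s: 21.28
eef_pos: [0.6632, 0.0786, 0.0373]
eef_rot: [0.698, 0.11, 0.699, -0.111]
wrist_force: [-7.3, 0.2, 11.7]
opening: 0.502
```

Request:
drive_tool:
  increments:
    - [-0.001, 0, 0, 0, 0, 0, -1]
    - [0, 0, 0, 0, 0, 0, 0.2]
    - [0, 0, 0, 0, 0, 0, 0.4]
    - [0, 0, 0, 0, 0, 0, 0.8]
    - [0, 0, 0, 0, 0, 0, 0.8]
    - [-0.02, 0, 0, 0, 0, 0, 0.9]
    - [-0.04, 0, 0, 0, 0, 0, 1]
    - [-0.04, 0, 0, 0, 0, 0, 1]
    - [-0.03, 0, 0, 0, 0, 0, 1]
    - [0, 0, 0, 0, 0, 0, 1]

```text
time_s: 22.52
eef_pos: [0.6656, 0.0786, 0.1714]
eef_rot: [0.701, 0.11, 0.696, -0.11]
wrist_force: [0.3, -0.6, -0.1]
opening: 1.0
```

```bash
python3 plan.py .6457 -.090 .17 106; python3 - <<'E'
from m import *
grab('wrist','w9')
E
```

```text
t 22.52 pos [0.6656 0.0786 0.1714] yaw 72.1 open 1.0 F [ 0.3 -0.6 -0.1] q [-0.06  0.45  1.42 -0.    1.27 -1.32]
shift now-frame [ 0.0014 -0.1665  0.033 ] target-frame [ 0.0014 -0.1566 -0.0656] rotvec [-33.95   0.46   0.04]
```

View pics/w9.png

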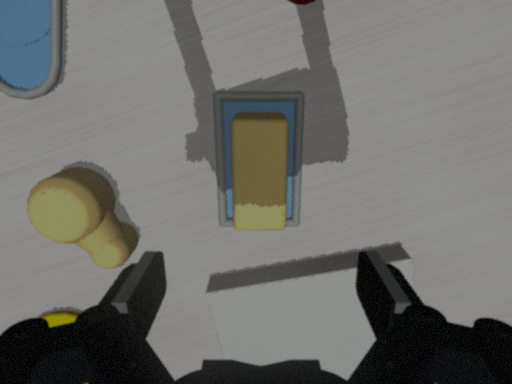

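Request:
drive_tool:
  increments:
    - [0, 0, 0, -8.5, 0, 0, 1]
    - [0, 0, 0, -8.5, 0, 0, 1]
    - [0, 0, 0, -8.5, 0, 0, 1]
    - [0, 0, 0, -8.4, 0, 0, 1]
    - [0, -0.031, -0.013, 0, 0, 0, 1]
    - [0, -0.036, -0.0151, 0, 0, 0, 1]
    - [0, -0.036, -0.0151, 0, 0, 0, 1]
    - [0, -0.036, -0.0151, 0, 0, 0, 1]
    - [0, -0.017, -0.007, 0, 0, 0, 1]
    - [0, 0, 0, 0, 0, 0, 1]

```text
time_s: 23.82
eef_pos: [0.6427, -0.09, 0.1654]
eef_rot: [0.7, -0.097, 0.701, 0.098]
wrist_force: [-0.1, 0.6, -0.4]
opening: 1.001
```

```bash
python3 plan.py .6457 -.090 .17 106; python3 - <<'E'
from m import *
from scipy.spatial.transform import Rotation as R
o=ctrl.get_obs();grab('top','t10');c=grab('wrist','w10')
w=o['eef_rot'];T=np.eye(4);T[:3,:3]=R.from_quat([w[1],w[2],w[3],w[0]]).as_matrix();T[:3,3]=o['eef_pos']
c['world_from_camera']=T@c['hand_eye'];P=pts(c)
hsv=cv2.cvtColor(c['img'],cv2.COLOR_RGB2HSV)
b=(hsv[...,0]>15)&(hsv[...,0]<38)&(hsv[...,1]>40)&(c['depth']>0)&(abs(P[...,0]-.66)<.09)&(abs(P[...,1]+.085)<.08)
z=P[...,2]
for lo,hi in((.046,.056),(.036,.042)):
    m=b&(z>lo)&(z<hi);X=P[m][:,:2]*1000;print(m.sum(),X.mean(0),cv2.minEnclosingCircle(X.astype(np.float32)))
h=b&(z>.02);X=P[h][:,:2]*1000;hull=cv2.convexHull(X.astype(np.float32));print(cv2.minAreaRect(hull))
E
```

```text
t 23.82 pos [ 0.6427 -0.09    0.1654] yaw 105.8 open 1.001 F [-0.1  0.6 -0.4] q [-0.32  0.41  1.47 -0.    1.26 -2.17]
shift now-frame [-0.0046 -0.0009  0.0029] target-frame [-0.0046 -0.0009  0.0029] rotvec [-0.17 -0.08 -0.04]
3155 [641.03009776 -91.15379173] ((641.8502197265625, -90.78904724121094), 26.24981689453125)
1525 [668.49078956 -83.47310255] ((659.480712890625, -87.59768676757812), 48.40484619140625)
((638.4005126953125, -94.83393859863281), (111.88285827636719, 112.18989562988281), 63.61289596557617)
```

View pics/w10.png

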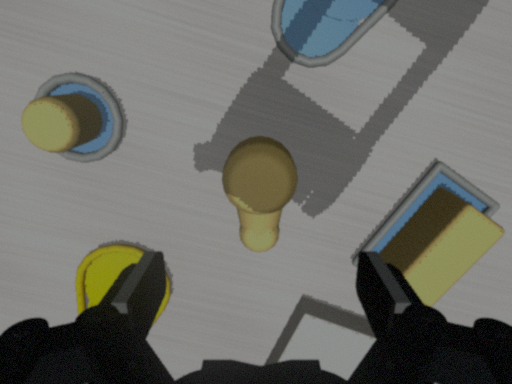

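Request:
drive_tool:
  increments:
    - [0.04, -0.0005, 0.002, 0, 0, 0, 1]
    - [0.04, 0, 0, 0, 0, 0, 1]
    - [0.035, 0, 0, 0, 0, 0, 1]
    - [0.0195, 0, 0, 0, 0, 0, 1]
    - [0, 0, 0, 0, 0, 0, 0.5]
    - [0, 0, 0, 0, 0, 0, 0.1]
    - [0, 0, 0, 0, 0, 0, -1]
    - [0, 0, 0, 0, 0, 0, -1]
    - [0, 0, 0, 0, 0, 0, -1]
    - [0, 0, 0, 0, 0, 0, -1]

```text
time_s: 25.18
eef_pos: [0.646, -0.0895, 0.0329]
eef_rot: [0.701, -0.098, 0.7, 0.098]
wrist_force: [0.7, 0.0, 6.0]
opening: 0.692
```

```bash
python3 plan.py .4665 -.0685 .15 75.5; python3 - <<'E'
from m import *
for t in('top0','scene0','t10'):
    c=dict(np.load(t+'.npz'));hsv=cv2.cvtColor(c['img'],cv2.COLOR_RGB2HSV)
    m=((hsv[...,0]>90)&(hsv[...,0]<125)&(hsv[...,1]>60)).astype(np.uint8)
    n,l,st,ce=cv2.connectedComponentsWithStats(m)
    for i in range(1,n):
        if st[i,4]<500: continue
        W=ray(c,np.argwhere(l==i)[:,::-1],.004)[:,:2]*1000
        if np.hypot(*(W.mean(0)-[481,-72]))>15: continue
        a=np.radians(-14.6);e=np.array([np.cos(a),np.sin(a)]);f=np.array([-e[1],e[0]])
        s=(W-[465,-68.5])@e;q=(W-[465,-68.5])@f
        print(t,st[i,4],'s',s.min(),s.max(),[ (k,round(q[abs(s-k)<4].min(),1),round(q[abs(s-k)<4].max(),1)) for k in(-15,0,15,30,52,60)])
E
```

```text
t 25.18 pos [ 0.646  -0.0895  0.0329] yaw 105.9 open 0.692 F [0.7 0.  6. ] q [-0.32  0.59  1.52 -0.    1.03 -2.17]
shift now-frame [-0.1173  0.0693 -0.1667] target-frame [-0.1171 -0.0246 -0.179 ] rotvec [30.44  0.08  0.05]
top0 836 s -39.44522852503106 77.94352772894413 [(-15, np.float64(-37.2), np.float64(35.4)), (0, np.float64(-37.9), np.float64(39.0)), (15, np.float64(-37.2), np.float64(38.4)), (30, np.float64(-33.7), np.float64(33.4)), (52, np.float64(-28.0), np.float64(27.1)), (60, np.float64(-25.9), np.float64(25.7))]
scene0 685 s -40.33856338526956 75.40542577687276 [(-15, np.float64(-34.8), np.float64(38.2)), (0, np.float64(-37.0), np.float64(40.1)), (15, np.float64(-35.0), np.float64(37.3)), (30, np.float64(-30.9), np.float64(32.3)), (52, np.float64(-24.8), np.float64(29.3)), (60, np.float64(-22.8), np.float64(26.9))]
```

Request:
drive_tool:
  increments:
    - [-0.018, 0, 0, 0, 0, 0, -1]
    - [-0.035, 0, 0, 0, 0, 0, -1]
    - [-0.035, 0, 0, 0, 0, 0, -1]
    - [-0.029, 0, 0, 0, 0, 0, -1]
    - [0, 0, 0, 7.6, 0, 0, -1]
    - [0, 0, 0, 7.6, 0, 0, -1]
    - [0, 0, 0, 7.6, 0, 0, -1]
    - [0, 0, 0, 7.6, 0, 0, -1]
    - [0, -0.0045, -0.033, 0, 0, 0, -1]
    - [0, -0.0045, -0.033, 0, 0, 0, -1]

```text
time_s: 26.42
eef_pos: [0.5781, -0.0814, 0.1491]
eef_rot: [0.701, 0.089, 0.702, -0.089]
wrist_force: [-0.2, -0.3, -1.0]
opening: 0.692
```

Request:
drive_tool:
  increments:
    - [0, -0.0045, -0.033, 0, 0, 0, -1]
    - [0, -0.0045, -0.033, 0, 0, 0, -1]
    - [0, -0.0045, -0.033, 0, 0, 0, -1]
    - [0, -0.002, -0.014, 0, 0, 0, -1]
    - [0, 0, 0, 0, 0, 0, -1]
    - [0, 0, 0, 0, 0, 0, -1]

```text
time_s: 27.18
eef_pos: [0.467, -0.0687, 0.1494]
eef_rot: [0.702, 0.089, 0.701, -0.089]
wrist_force: [-0.3, -0.3, -2.4]
opening: 0.698
```

```bash
python3 plan.py .466 -.0685 .04 75.4; python3 - <<'E'
from m import *
grab('wrist','w11');grab('scene','s11')
E
```

```text
t 27.18 pos [ 0.467  -0.0687  0.1494] yaw 75.5 open 0.698 F [-0.3 -0.3 -2.4] q [-0.4   0.06  1.95 -0.    1.14 -1.72]
shift now-frame [ 0.1094  0.     -0.0012] target-frame [ 0.1094 -0.     -0.0011] rotvec [0.13 0.09 0.04]
```

View pics/w11.png

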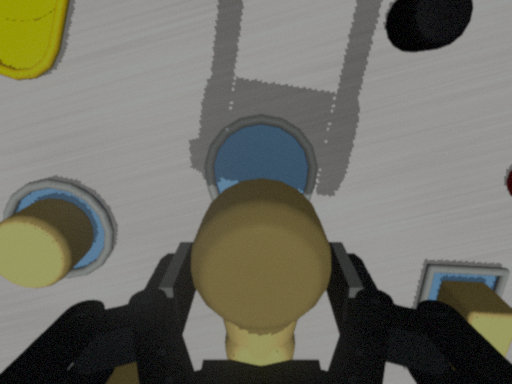

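View pics/s11.png

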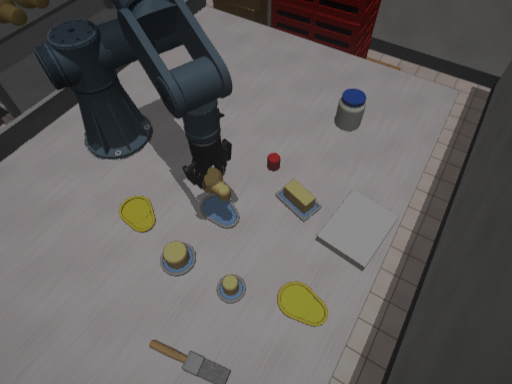

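Request:
drive_tool:
  increments:
    - [0.035, 0, -0.001, 0, 0, 0, -1]
    - [0.035, 0, 0, 0, 0, 0, -1]
    - [0.025, 0, 0, 0, 0, 0, -1]
    - [0.011, 0, 0, 0, 0, 0, -1]
    - [0.003, 0, 0, 0, 0, 0, -1]
    - [0, 0, 0, 0, 0, 0, -1]
    - [0, 0, 0, 0, 0, 0, -1]

```text
time_s: 28.15
eef_pos: [0.4656, -0.0684, 0.0408]
eef_rot: [0.702, 0.089, 0.701, -0.089]
wrist_force: [0.6, -0.2, -2.0]
opening: 0.697
```

Request:
drive_tool:
  increments:
    - [0.0015, 0, 0, 0, 0, 0, -1]
    - [0, 0, 0, 0, 0, 0, -1]

```text
time_s: 28.4
eef_pos: [0.4649, -0.0681, 0.0385]
eef_rot: [0.702, 0.089, 0.701, -0.089]
wrist_force: [0.1, 0.0, -1.4]
opening: 0.693
```

```bash
python3 plan.py .466 -.0685 .037 75.4
```

```text
t 28.4 pos [ 0.4649 -0.0681  0.0385] yaw 75.5 open 0.693 F [ 0.1  0.  -1.4] q [-0.4   0.25  2.   -0.    0.89 -1.72]
shift now-frame [ 0.0015 -0.0001  0.0012] target-frame [ 0.0015 -0.0001  0.0012] rotvec [0.14 0.02 0.03]
```

Request:
drive_tool:
  increments:
    - [0.001, 0, 0.001, 0, 0, 0, -1]
    - [0, 0, 0, 0, 0, 0, -1]

```text
time_s: 28.65
eef_pos: [0.4658, -0.0684, 0.0373]
eef_rot: [0.701, 0.089, 0.702, -0.089]
wrist_force: [-0.8, 0.4, -2.1]
opening: 0.694
```

Request:
drive_tool:
  increments:
    - [0.001, 0, 0, 0, 0, 0, -1]
    - [0, 0, 0, 0, 0, 0, -1]

```text
time_s: 28.9
eef_pos: [0.4659, -0.0683, 0.0369]
eef_rot: [0.701, 0.089, 0.702, -0.089]
wrist_force: [-3.1, 1.2, 6.5]
opening: 0.693
```

Contact. Release and back away so the cameras have a clear view.

Request:
drive_tool:
  increments:
    - [0, 0, 0, 0, 0, 0, 0.5]
    - [0, 0, 0, 0, 0, 0, 0.65]
    - [0, 0, 0, 0, 0, 0, 1]
    - [0, 0, 0, 0, 0, 0, 1]
    - [-0.02, 0, 0, 0, 0, 0, 1]
    - [-0.04, 0, 0, 0, 0, 0, 1]
    - [-0.05, 0, 0, 0, 0, 0, 1]
    - [-0.05, 0, 0, 0, 0, 0, 1]

```text
time_s: 29.9
eef_pos: [0.4654, -0.0681, 0.1977]
eef_rot: [0.701, 0.089, 0.702, -0.089]
wrist_force: [0.8, 0.2, -0.2]
opening: 1.003
```

Request:
drive_tool:
  increments:
    - [0, 0.035, 0, 0, 0, 0, 1]
    - [0, 0.045, 0, 0, 0, 0, 1]
    - [0, 0.045, 0, 0, 0, 0, 1]
    - [0, 0.045, 0, 0, 0, 0, 1]
    - [0, 0.045, 0, 0, 0, 0, 1]
    - [0, 0.045, 0, 0, 0, 0, 1]
    - [0, 0.045, 0, 0, 0, 0, 1]
    - [0, 0.045, 0, 0, 0, 0, 1]
    - [0, 0.035, 0, 0, 0, 0, 1]
    - [0, 0, 0, 0, 0, 0, 1]

```text
time_s: 31.15
eef_pos: [0.5617, 0.3067, 0.1956]
eef_rot: [0.701, 0.088, 0.702, -0.088]
wrist_force: [-0.2, -0.5, -0.2]
opening: 1.002
```

```bash
python3 - <<'E'
from m import *
c=grab('top','t12');report(c)
im=c['img'][60:290,60:380,::-1];cv2.imwrite('pics/zoom12.png',cv2.resize(np.clip(im*1.5,0,255).astype(np.uint8),None,fx=2.5,fy=2.5))
c=grab('scene','s12');im=c['img'][110:320,100:360,::-1];cv2.imwrite('pics/szoom12.png',cv2.resize(np.clip(im*1.3,0,255).astype(np.uint8),None,fx=2.8,fy=2.8))
E
```

```text
cheese [229.5 148.7] 488 c [663.5  78.9] rect [663.4  79. ] [44.2 92.6] ang 162.7 skew True z [0.0504 0.0541 0.0575]
cheese [344.8 155.3] 144 c [ 642.7 -251.1] rect [ 642.9 -251. ] [36.6 38. ] ang 155.7 skew False z [0.0507 0.0544 0.0575]
cheese [282.1 213.5] 495 c [476.9 -70.4] rect [481.3 -67.4] [56.5 90.7] ang 164.8 skew False z [0.0411 0.0518 0.0568]
cheese [348.6 214.6] 374 c [ 473.1 -257.8] rect [ 473.5 -257.6] [59.1 59.4] ang 129.8 skew True z [0.0504 0.0543 0.0581]
tray [234.5 157.8] 200 c [645.4  67.9] rect [663.7  78. ] [ 62.5 110.7] ang 144.7 skew False z [0.0014 0.0051 0.0117]
tray [339.2 159.7] 112 c [ 637.9 -244. ] rect [ 640.4 -247.1] [59.4 46.2] ang -142.6 skew True z [0.0011 0.0052 0.0131]
tray [282.  211.1] 268 c [485.5 -72.6] rect [484.6 -68.2] [ 79.5 115.1] ang 160.7 skew True z [0.0007 0.0053 0.0103]
tray [339.3 215.2] 156 c [ 472.9 -240.8] rect [ 474.7 -249.4] [79.6 60.5] ang -179.9 skew False z [0.001  0.0053 0.0147]
```

View pics/zoom12.png

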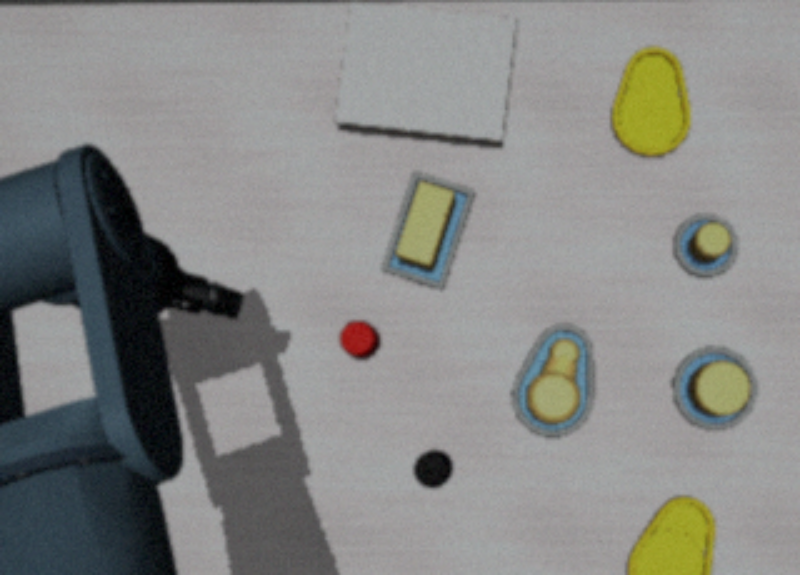

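View pics/szoom12.png

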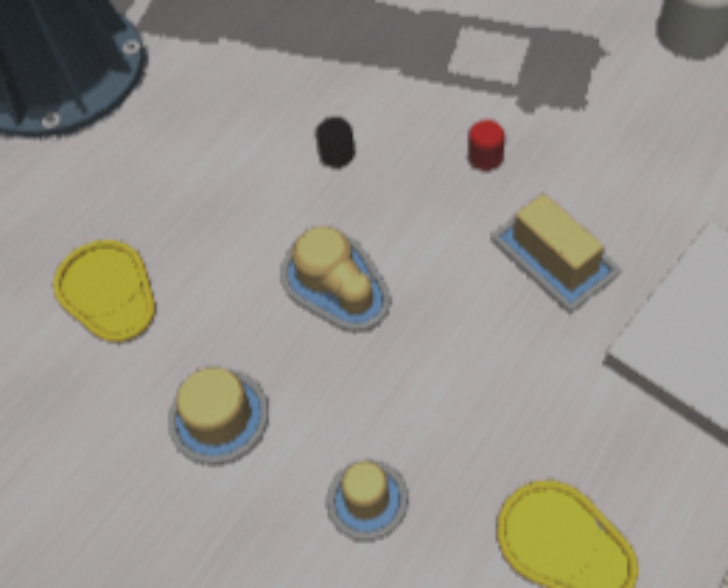

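```bash
python3 -c "
from bench import *
print(ctrl.get_obs()['time_s']);print(hand_in())"
```

```text
31.25
the job is handed in; nothing more can be done
None
```

All four cheeses are in their matching pale-blue trays, and I handed the job in at 31.25 s of the 112 s allowed. I picked each one up and lowered it until the wrist force showed contact (5–12 N) before opening the jaws.

**Last checks (top and scene cameras, arm backed off):**
- **Height:** the tops of the brick and both rounds read about 54 mm, which matches lying flat on the 4 mm tray floor. The pear's flat top was not measured separately, but it looked level in both views.
- **Centring:** the brick and both rounds are within about 2 mm of their tray centres. The pear is about 4 mm toward the wide end, against a 9 mm margin.
- **Angles:** the brick is about 1° off its tray's axis. The pear is within about 1°, with its neck in the narrow end.
- **Other items:** the red, black and yellow look-alikes look unmoved in the final pictures. I did not re-measure the tub and brush, but no move went near either of them.

No check failed. The one disagreement was in the scene camera's raw centroids, which sat up to about 13 mm from the top camera's. That was because its masks included the cheeses' sides, so I used the top camera's values for the cheeses.

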